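# Close a test kiln with its nested lids and hold the outer cover up

### The arm

A 6-joint arm with a two-finger parallel gripper is mounted at the origin on the work surface. World frame = base frame: x ahead of the robot, y to its left, z up, the work surface at z = 0. Lengths are in m, angles in degrees, forces in N, time in s.
With the tool pointing down it reaches from about 0.325 to 0.85 m from the base axis. Payload 15.5 kg.
Tool frame: the origin (TCP) lies midway between the tips of the shut fingers; the grasp point (between the pads) lies 19 mm behind it; z points along the fingers, y is the line along which they close (so a half turn about z gives the same grasp; the last joint's range is limited). The gripper opens to 91 mm and grips with 3 to 60 N. Pads are 32 mm wide; open, the fingers measure 118 mm over their backs; the gripper's body (76 mm by 178 mm) begins 60 mm behind the grasp point.
Start: joints at [69.643, 28.281, 77.091, -0, 74.628, -5.472], TCP at [0.161, 0.604, 0.179] pointing down, gripper open.
Joint ranges: [-166.48, 166.48], [-47.26, 123.95], [12.59, 153.08], [-70.14, 250.14], [6.76, 159.57], [-176.63, 176.63]. Speed limits (degrees/s): [108.29, 108.29, 147.25, 172.46, 172.46, 172.46].

### API

Orientations are given as [roll, pitch, yaw] about the fixed x, y, z axes, in that order (R = Rz(yaw) Ry(pitch) Rx(roll)).
In Python, from rig import telemetry, snapshot, order gives the robot as it stands. The module is installed in compiled form; this text tells all that it offers.
- The arm moves only by the tool step_arm, never from a script. Its argument "deltas" is a list that holds one entry, the list of rows, each a list of 5 numbers: the closure in counts, from 0 (fully open) to 255 (shut), then the shift along the tool's x, y, z in m, then the turn about the tool's z in degrees. In form: [[[gripper, dx, dy, dz, spin], ...]]. A call has 1 to 8 rows; each row shifts and turns the commanded pose from where the row before left it, along the tool's axes as they then stand; what a row does not reach is not made up. A row lasts 1/10 s, in which the tool goes at most 50 mm and 8.59 degrees, less where a joint would pass 70% of its speed; a pose out of reach is approached as far as the arm can. A call is refused whole if a number of a shift passes 0.05 or a number of a turn 8.59, either way. A call with a gripper value outside its range is refused whole. The fingers move at their own pace and stop on an object; the grip force is fixed at half the most. Time passes only in rows, so rows that do not move let the fingers close. It gives the time, the measured TCP pose, the force, the opening and the grip force at its end, in the units of the state.
- telemetry.observe(): the state, without advancing time (a new reading comes with each control period).
- snapshot(name): name is "side" or "top"; returns a dict with "frame" (480x640x3 uint8, blue, green, red), "z_map" (480x640 float32, m along the optical axis (not along the pixel's ray), 0 where there is no reading), "fx", "fy", "cx", "cy" (pixels), "k1" (the pictures are not rectified: a ray, as slopes to the right and down, at radius r is drawn at 1 + k1 r^2 times it, then the intrinsics apply), "cam_to_world" (4x4, takes a point from camera to world coordinates). Camera axes: x right, y up, looking along -z (the intrinsics and any distortion apply to the point x, -y, -z); pixel columns grow to the right and rows downward; lengths in m; the calibration is good to about 2 mm. A picture is of the moment at which its call begins.
- order.sign_off(): hands the job in; it is judged then, once.
The state is a dict: "clock": time; "joints": joint angles; "qd": joint speeds; "joint_efforts": joint torques, N m; "ee_pos": TCP position; "orientation": TCP orientation; "ft_force": force on the tool from outside, world axes, zero at the start; "torque": the same for the moment, N m; "opening": opening from 0.0 (shut) to 1.0 (fully open); "grasp_force": force on a finger pad.
Only numpy, scipy, OpenCV 4.12 (cv2) and the standard library are available. Lean on these libraries where they do the work, as an engineer would, in place of code of your own. Each camera call takes 0.05 s, during which the arm holds its last target. There are 200 camera calls.

### The job

With the small kiln still open, twist the spring-return reset knob on the controller box clockwise to its stop, then let go so that it springs back. Then carry the nested lid pair by the inner lid's stem from its storage ring to the kiln, lowering it gently, the two still nested, until the inner lid is seated in the kiln's mouth, and let go of the stem. Last, take the outer cover by its neck and lift it alone, level, straight up over the kiln until its lower edge is a few centimetres above the top of the stem, leaving the inner lid seated and undisturbed, and finish while holding the cover there; leave the bowl, jar and brush where they are.

Things in the scene. Friction and masses are not known exactly. Their poses are not given: they have to be found in the camera images.
- kiln: Small bench test kiln, a fixed upright drum 210 mm in diameter (217 mm over its bands) and 130 mm high, pale fire brick in a steel jacket, open on top: round mouth 112 mm in diameter, 100 mm deep. Origin: centre of its underside, on the table; z up.
- kiln_rim (a point): Centre of the kiln's mouth, level with its flat top rim (130 mm above the table); z up.
- lid_ring: Fixed wooden storage ring on the table that carries the nested lids at the start: 128 mm outside, 108 mm inside diameter, 30 mm high. Origin: centre of its underside. It may stand at any of three places (left, middle, right), as may kiln and controller.
- inner_lid: Loose inner lid, 0.2 to 0.4 kg: pale flange 136 mm in diameter, 12 mm thick; under it a plug 100 mm in diameter, 14 mm deep, lower edge tapered (about 6 mm play all round in the kiln's mouth); on it an upright steel stem. Origin: centre of the flange's underside, which rests on the storage ring or, when seated, on the kiln's rim (origin then at point kiln_rim); z along the stem.
- stem_top (a point): Top of the inner lid's round stem (18 mm in diameter), 82 mm above that lid's origin. While nested, its upper 30 mm stands free above the cover's neck. Lifting by the stem carries both lids, as the cover rests on the flange.
- outer_cover: Loose steel outer cover, 0.14 to 0.28 kg, resting unfastened on the inner lid's flange: disc 162 mm in diameter with a skirt 8 mm thick hanging 10 mm around the flange (5 mm play). Origin: centre of the skirt's lower edge, 2 mm above the inner lid's origin when nested; z up. Above the origin: disc underside 10 mm, disc top 18 mm, neck's top 50 mm.
- neck_top (a point): Centre of the top of the outer cover's upright round neck: a tube 32 mm high, 40 mm outside and 28 mm inside diameter, open through the disc; the inner lid's stem passes through it. It can be gripped on its outside with the stem's end standing between the fingers.
- controller: Fixed grey controller box 130 x 110 x 50 mm (x, y, z) with the reset knob in the middle of its top. Origin: centre of its underside.
- knob_grip (a point): On the reset knob's upright axis, in the middle of its bar grip, 73 mm above the table. The black bar is 42 mm long (x axis of this point, which turns with the knob), 14 mm thick (y axis), 32 mm high: from 57 to 89 mm above the table, over a disc 44 mm in diameter.
- knob (a joint): Angle of the reset knob: 0 at rest, grows clockwise as seen from above, hard stop at 1.05 rad (60 degrees). A spring (0.02 N m at rest, about 0.1 N m at the stop) turns it back to 0 when let go.
- bowl: Bystander: terracotta bowl, 120 mm across, 50 mm high, beyond the work. Origin: centre of its underside.
- glaze_jar: Bystander: white jar, 70 mm in diameter, 90 mm high. Origin: centre of its underside.
- brush: Bystander: glaze brush 180 mm long lying on the table. Origin: under its middle, x along it.

How it is judged:
By the outcome, as a careful person would: the job done as asked, in the order asked, and still so for the second after the job is handed in, while the arm keeps its last pose, push and grip.
It also fails if it takes over 72 s, if anything falls off the work surface, if the arm or the gripper's body presses on something with over 40 N, if the wrist force passes 120 N, or if a joint passes its speed limit or range.

## Working session

There is one attempt and no reset: what is moved stays moved. The work goes in short steps, Python scripts to look and compute and a tool call to move; the robot and the scene stay as the last step left them, time stands still between calls to the robot, and variables do not carry over. Pictures are saved under pics/ and viewed, at most 10 in all, crops included, and the job is handed in when it is done.

Besides the shell and the picture viewer there is one more tool, called after "Emit:" as name([rows], argument=value, ...), one row to a line, values as JSON. step_arm: Moves the arm, as the interface text tells. Its arguments: {"type":"object","properties":{"deltas":{"type":"array"}},"required":["deltas"]}

```bash
mkdir -p pics; cat > h.py <<'E'
import numpy as np, cv2
from rig import telemetry, snapshot, order
def cloud(s):
    h,w=s["z_map"].shape
    u,v=np.meshgrid(np.arange(w),np.arange(h))
    xd=np.stack([(u-s["cx"])/s["fx"],(v-s["cy"])/s["fy"]],-1)
    x=xd.copy()
    for _ in range(8): x=xd/(1+s["k1"]*(x**2).sum(-1,keepdims=True))
    z=s["z_map"]
    P=np.stack([x[...,0]*z,-x[...,1]*z,-z,np.ones_like(z)],-1)
    W=(P@np.array(s["cam_to_world"]).T)[...,:3]
    W[z==0]=np.nan
    return W
E
python3 - <<'E'
from h import *
print(telemetry.observe())
ims=[]
for n in("top","side"):
    s=snapshot(n); ims.append(s["frame"]); np.savez(n+"0.npz",**s); cv2.imwrite(f"pics/{n}0.png",s["frame"])
    print(n,np.round(s["cam_to_world"],3).tolist(),s["fx"],s["k1"])
E
```

```text
{'clock': 0.0, 'joints': array([ 6.96439064e+01,  2.83134382e+01,  7.71271022e+01,  1.16855848e-03,
        7.46274856e+01, -5.47210663e+00]), 'qd': array([ 0.03497051,  0.05830867,  0.05472422,  0.05552983, -0.04543115,
       -0.06897324]), 'joint_efforts': array([-3.53912612e-03, -8.78782654e+01, -3.81847429e+01,  7.03321234e-02,
        5.28437574e-02, -1.19129436e-04]), 'ee_pos': array([0.16038786, 0.60364192, 0.17835415]), 'orientation': array([-1.79932391e+02, -7.60828764e-03,  1.65115698e+02]), 'ft_force': array([-0.24009697,  0.02964686, -0.36994061]), 'torque': array([ 0.01933601,  0.01806186, -0.01317261]), 'grasp_force': 0.0, 'opening': 0.9993894123562844}
top [[-0.002, 0.99, -0.138, 0.468], [-1.0, -0.005, -0.021, -0.001], [-0.021, 0.138, 0.99, 1.153], [0.0, 0.0, 0.0, 1.0]] 483.87957070074185 -0.06026038634397633
side [[-0.979, 0.116, -0.165, 0.405], [-0.201, -0.53, 0.824, 1.107], [0.008, 0.84, 0.543, 0.809], [0.0, 0.0, 0.0, 1.0]] 555.0241828688988 -0.03733616808544242
```

View pics/top0.png

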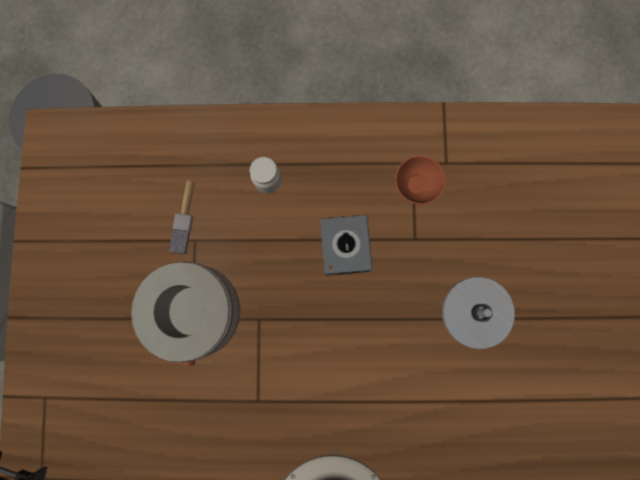

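View pics/side0.png

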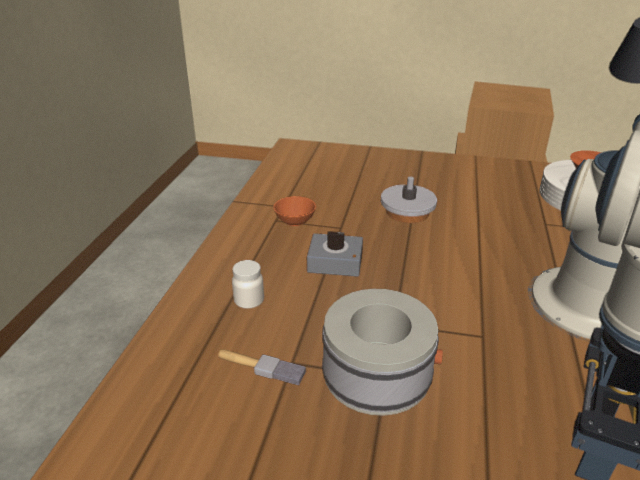

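The top view shows the kiln (183,312), the controller with its knob (346,244) and the lids (480,313). The bowl (420,180), jar (264,172) and brush (183,215) stand beyond them, and the side view agrees with this.

```bash
cat > m.py <<'E'
from h import *
for n in("top","side"):
    s=dict(np.load(n+"0.npz")); W=cloud(s)
    X,Y,Z=W[...,0],W[...,1],W[...,2]
    def rep(name,m,zs=None):
        p=W[m]
        if len(p)<4: print(n,name,len(p)); return
        pt=p[:,:2].astype(np.float32)
        c,r=cv2.minEnclosingCircle(pt); b=cv2.minAreaRect(pt)
        print(n,name,len(p),"circ",np.round(c,4),round(r,4),"mean",np.round(p.mean(0),4),"zmed",round(float(np.median(p[:,2])),4),"rect",np.round(b[0],4),np.round(b[1],4),round(b[2],1))
    R=lambda x,y,r:(np.hypot(X-x,Y-y)<r)
    rep("kiln",R(.43,.31,.16)&(abs(Z-.13)<.006))
    rep("disc",R(.43,-.26,.15)&(abs(Z-.05)<.006))
    rep("neck",R(.43,-.26,.04)&(abs(Z-.082)<.006))
    rep("stem",R(.43,-.26,.05)&(abs(Z-.112)<.006))
    rep("box",R(.53,-.02,.12)&(abs(Z-.05)<.005))
    hsv=cv2.cvtColor(s["frame"],cv2.COLOR_BGR2HSV)
    rep("bar",R(.53,-.02,.05)&(abs(Z-.089)<.005))
    rep("barblack",R(.55,-.02,.05)&(Z>.06)&(s["frame"].max(-1)<60))
s=dict(np.load("top0.npz"));f=s["frame"]
a=cv2.resize(f[205:285,300:390],None,fx=5,fy=5,interpolation=cv2.INTER_CUBIC)
s=dict(np.load("side0.npz"));f=s["frame"]
b=cv2.resize(f[220:285,295:375],None,fx=5,fy=5,interpolation=cv2.INTER_CUBIC);b=cv2.resize(b,(350,400))
cv2.imwrite("pics/knob.png",np.hstack([a,b]))
E
python3 m.py
```

```text
top kiln 5467 circ [0.4632 0.3238] 0.1061 mean [0.4617 0.3229 0.1296] zmed 0.1296 rect [0.463  0.3237] [0.2068 0.21  ] 34.0
top disc 3577 circ [ 0.4582 -0.3309] 0.081 mean [ 0.4572 -0.3291  0.05  ] zmed 0.05 rect [ 0.4564 -0.3284] [0.1599 0.153 ] 27.8
top neck 0
top stem 0
top box 1607 circ [ 0.5984 -0.0327] 0.0703 mean [ 0.5946 -0.0313  0.05  ] zmed 0.05 rect [ 0.6009 -0.033 ] [0.0987 0.11  ] 4.6
top bar 0
top barblack 13 circ [ 0.5968 -0.0302] 0.0067 mean [ 0.5965 -0.031   0.0807] zmed 0.0803 rect [ 0.5967 -0.0302] [0.0132 0.0027] 77.2
side kiln 5166 circ [0.4632 0.3252] 0.107 mean [0.4618 0.3363 0.1293] zmed 0.1294 rect [0.4637 0.3258] [0.2081 0.2116] 2.5
side disc 1047 circ [ 0.456  -0.3294] 0.0851 mean [ 0.4574 -0.3151  0.0495] zmed 0.0495 rect [ 0.4577 -0.324 ] [0.1613 0.1544] 11.5
side neck 0
side stem 0
side box 737 circ [ 0.5989 -0.0305] 0.0702 mean [ 0.5924 -0.0178  0.0496] zmed 0.0496 rect [ 0.6014 -0.0313] [0.0984 0.1175] 4.9
side bar 0
side barblack 12 circ [ 0.5983 -0.0234] 0.0069 mean [ 0.5979 -0.026   0.0744] zmed 0.0758 rect [ 0.5979 -0.0234] [0.0134 0.0029] 89.9
```

View pics/knob.png

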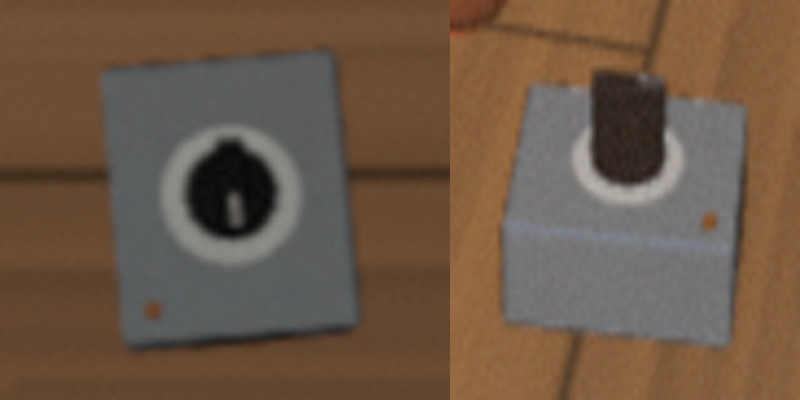

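The crop shows the bar lying nearly along the box's x, about 5° off, pointing to the top of the image. The black 44 mm disc is centred near (232,195) in the crop. I'll do one refinement before moving.

```bash
cat >> h.py <<'E'
def ray(s,uv,z):
    K=np.array([[s["fx"],0,s["cx"]],[0,s["fy"],s["cy"]],[0,0,1.]])
    x=cv2.undistortPoints(np.float64(uv).reshape(-1,1,2),K,np.array([float(s["k1"]),0,0,0])).reshape(-1,2)
    M=np.array(s["cam_to_world"]); d=np.c_[x[:,0],-x[:,1],-np.ones(len(x))]@M[:3,:3].T
    return (M[:3,3]+d*((z-M[2,3])/d[:,2])[:,None])[:,:2]
def circ(p):
    A=np.c_[2*p,np.ones(len(p))]; 
    for _ in range(4):
        q=np.linalg.lstsq(A,(p**2).sum(1),rcond=None)[0]; r=np.sqrt(q[2]+q[0]**2+q[1]**2)
        e=abs(np.hypot(*(p-q[:2]).T)-r); k=e<max(.002,2*np.median(e)); p,A=p[k],A[k]
    return np.round(q[:2],4),round(r,4),len(p)
E
cat > m2.py <<'E'
from h import *
for n in("top","side"):
    s=dict(np.load(n+"0.npz")); W=cloud(s); X,Y,Z=W[...,0],W[...,1],W[...,2]
    m=((np.hypot(X-.463,Y-.324)<.13)&(abs(Z-.13)<.006)).astype(np.uint8)
    cs,_=cv2.findContours(m,cv2.RETR_CCOMP,cv2.CHAIN_APPROX_NONE)
    for c in sorted(cs,key=len)[-2:]: print(n,"kiln",circ(ray(s,c[:,0],.13)))
    m=((np.hypot(X-.458,Y+.33)<.11)&(abs(Z-.05)<.006)).astype(np.uint8)
    cs,_=cv2.findContours(m,cv2.RETR_EXTERNAL,cv2.CHAIN_APPROX_NONE)
    c=max(cs,key=len); print(n,"disc",circ(ray(s,c[:,0],.05)))
    m=((np.hypot(X-.6,Y+.03)<.13)&(abs(Z-.05)<.006)).astype(np.uint8)
    cs,_=cv2.findContours(m,cv2.RETR_EXTERNAL,cv2.CHAIN_APPROX_NONE)
    p=ray(s,max(cs,key=len)[:,0],.05).astype(np.float32); print(n,"box",cv2.minAreaRect(p))
    pk=(np.hypot(X-.458,Y+.33)<.06)&(Z>.1)
    print(n,"stem",pk.sum(),W[pk].mean(0) if pk.sum() else "", W[pk][:,2].max() if pk.sum() else "")
    pk=(np.hypot(X-.61,Y+.03)<.05)&(Z>.083)
    p=W[pk][:,:2].astype(np.float32); print(n,"bar",len(p),p.mean(0) if len(p) else "",cv2.minAreaRect(p) if len(p) else "")
E
python3 m2.py
```

```text
top kiln (array([0.4632, 0.3221]), np.float64(0.0558), 147)
top kiln (array([0.4629, 0.3231]), np.float64(0.1038), 279)
top disc (array([ 0.4584, -0.3314]), np.float64(0.0793), 200)
top box ((0.6156149506568909, -0.031680695712566376), (0.13058055937290192, 0.10957176238298416), 4.784738540649414)
top stem 64 [ 0.45818636 -0.33087444  0.11010348] 0.11691407864836312
top bar 115 [ 0.61628944 -0.03174374] ((0.6167627573013306, -0.03172295540571213), (0.040874917060136795, 0.014043349772691727), 4.4384765625)
side kiln (array([0.463 , 0.3287]), np.float64(0.055), 140)
side kiln (array([0.4633, 0.3287]), np.float64(0.1048), 273)
side disc (array([ 0.4588, -0.3249]), np.float64(0.0806), 80)
side box ((0.6159555315971375, -0.02471339702606201), (0.12934134900569916, 0.11717230826616287), 4.694578647613525)
side stem 41 [ 0.45925568 -0.32688654  0.10751219] 0.11565125078947303
side bar 77 [ 0.6168313  -0.02785279] ((0.6169021129608154, -0.02936454862356186), (0.040258217602968216, 0.016586581245064735), 0.9006088376045227)
```

Emit:
step_arm([
  [[0, 0, 0, 0, -6.5], [0, 0, 0, 0, -6.5], [0, 0, 0, 0, -6.5], [0, -0.012, -0.02, 0, 0], [0, -0.0237, -0.0393, 0, 0], [0, -0.0237, -0.0393, 0, 0], [0, -0.0237, -0.0393, 0, 0], [0, -0.0237, -0.0393, 0, 0]],
])

```text
clock: 0.9
ee_pos: [0.2818, 0.4343, 0.1787]
orientation: [-180.0, -0.0, -175.4]
ft_force: [0.0, -0.4, -0.1]
opening: 1.0
grasp_force: 0.0
```

Emit:
step_arm([
  [[0, -0.0247, -0.0409, 0, 0], [0, -0.0247, -0.0409, 0, 0], [0, -0.0247, -0.0409, 0, 0], [0, -0.0247, -0.0409, 0, 0], [0, -0.0247, -0.0409, 0, 0], [0, -0.0247, -0.0409, 0, 0], [0, -0.0247, -0.0409, 0, 0], [0, -0.0247, -0.0409, 0, 0]],
])

```text
clock: 1.7
ee_pos: [0.5052, 0.1238, 0.1788]
orientation: [180.0, -0.0, -175.4]
ft_force: [-0.7, 0.7, -0.6]
opening: 1.0
grasp_force: 0.0
```

Emit:
step_arm([
  [[0, -0.0247, -0.0409, 0, 0], [0, -0.0247, -0.0409, 0, 0], [0, -0.0247, -0.0409, 0, 0], [0, -0.0247, -0.0409, 0, 0], [0, 0, 0, 0, 0], [0, 0, 0, 0.03, 0], [0, 0, 0, 0, 0], [0, 0, 0, 0, 0]],
])

```text
clock: 2.5
ee_pos: [0.6155, -0.0289, 0.1489]
orientation: [180.0, -0.1, -175.4]
ft_force: [-0.3, -0.1, 0.5]
opening: 0.998
grasp_force: 0.0
```

Emit:
step_arm([
  [[0, 0, 0, 0.03, 0], [0, 0, 0, 0.03, 0], [0, 0, 0, 0.018, 0], [0, 0, 0, 0.009, 0], [120, 0, 0, 0, 0], [150, 0, 0, 0, 0], [170, 0, 0, 0, 0], [170, 0, 0, 0, 0]],
])

```text
clock: 3.3
ee_pos: [0.6168, -0.0294, 0.0629]
orientation: [-180.0, 0.1, -175.4]
ft_force: [-0.4, -1.0, -0.2]
opening: 0.683
grasp_force: 0.0
```

Emit:
step_arm([
  [[190, 0, 0, 0, 0], [200, 0, 0, 0, 0], [210, 0, 0, 0, 0], [230, 0, 0, 0, 0], [255, 0, 0, 0, 0], [255, 0, 0, 0, 0], [255, 0, 0, 0, 0], [255, 0, 0, 0, 0]],
])

```text
clock: 4.1
ee_pos: [0.6162, -0.0294, 0.0619]
orientation: [-180.0, -0.0, -175.4]
ft_force: [0.0, 0.2, 0.0]
opening: 0.006
grasp_force: 0.0
```

The fingers shut on nothing, so I'll look.

```bash
python3 - <<'E'
from h import *
t=snapshot("top");s=snapshot("side")
a=cv2.resize(t["frame"][170:290,280:410],(400,370),interpolation=cv2.INTER_CUBIC)
b=cv2.resize(s["frame"][190:310,270:400],(400,370),interpolation=cv2.INTER_CUBIC)
cv2.imwrite("pics/k1.png",np.hstack([a,b])); print(telemetry.observe())
E
```

```text
{'clock': 4.2, 'joints': array([-8.27153354e+00,  3.49651777e+01,  8.54139957e+01,  2.19005689e-04,
        5.96227447e+01, -1.02889253e+02]), 'qd': array([-0.02204975,  0.01665342,  0.10088138,  0.0199614 , -0.00744791,
       -0.00944837]), 'joint_efforts': array([-1.67533159e-03, -9.06366563e+01, -3.05992055e+01, -4.56762873e-02,
        6.83171698e-02, -1.27679141e-05]), 'ee_pos': array([ 0.61618413, -0.0293511 ,  0.061905  ]), 'orientation': array([ 1.79999388e+02, -1.82765956e-03, -1.75382391e+02]), 'ft_force': array([ 0.51686006, -0.48276381,  1.17845394]), 'torque': array([0.05510177, 0.00549246, 0.04385053]), 'grasp_force': 0.0, 'opening': 0.002757585435572865}
```

View pics/k1.png

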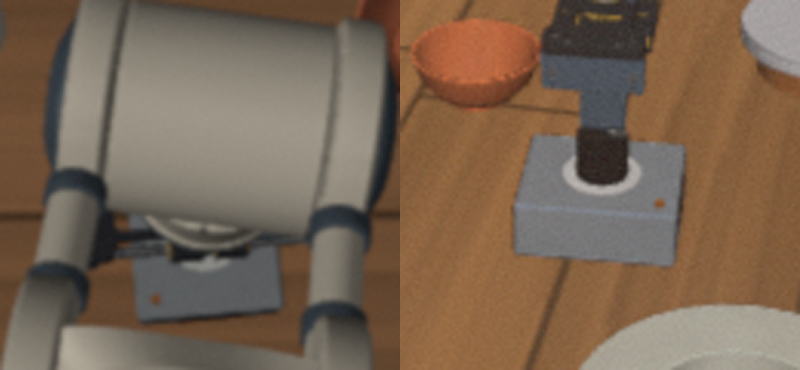

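```bash
python3 - <<'E'
from h import *
s=snapshot("side");W=cloud(s)
# columns of crop x 605-400 -> u=270+ (205/400*130)
for u in (330,336,342):
  for v in range(196,256,4): print(u,v,np.round(W[v,u],3),s["frame"][v,u])
np.savez("side1.npz",**s)
E
```

```text
330 196 [ 0.627 -0.008  0.2  ] [49 50 55]
330 200 [0.616 0.044 0.219] [45 44 53]
330 204 [0.613 0.06  0.218] [54 58 63]
330 208 [0.613 0.057 0.206] [68 67 68]
330 212 [0.614 0.054 0.194] [89 81 78]
330 216 [0.615 0.048 0.18 ] [86 81 77]
330 220 [ 0.628 -0.016  0.131] [86 81 79]
330 224 [ 0.628 -0.018  0.119] [87 81 75]
330 228 [ 0.628 -0.018  0.108] [88 83 77]
330 232 [ 0.63  -0.029  0.09 ] [41 46 53]
330 236 [ 0.629 -0.024  0.081] [33 42 49]
330 240 [ 0.629 -0.025  0.069] [32 39 46]
330 244 [ 0.627 -0.018  0.062] [39 44 53]
330 248 [ 0.626 -0.012  0.054] [55 60 65]
330 252 [ 0.624 -0.     0.05 ] [142 144 148]
336 196 [ 0.613 -0.014  0.199] [50 75 92]
336 200 [0.604 0.038 0.217] [46 53 58]
336 204 [0.6   0.056 0.217] [45 46 55]
336 208 [0.599 0.061 0.21 ] [52 52 60]
336 212 [0.6   0.053 0.195] [88 80 74]
336 216 [0.601 0.051 0.184] [91 81 79]
336 220 [ 0.612 -0.014  0.135] [88 80 77]
336 224 [ 0.613 -0.019  0.12 ] [86 80 76]
336 228 [ 0.613 -0.018  0.11 ] [83 79 74]
336 232 [ 0.616 -0.033  0.089] [41 47 49]
336 236 [ 0.614 -0.028  0.08 ] [35 40 49]
336 240 [ 0.614 -0.025  0.07 ] [32 36 46]
336 244 [ 0.614 -0.026  0.058] [34 40 50]
336 248 [ 0.611 -0.013  0.056] [31 35 46]
336 252 [0.608 0.001 0.053] [165 169 176]
342 196 [0.594 0.019 0.219] [47 54 64]
342 200 [0.591 0.033 0.216] [53 55 60]
342 204 [0.587 0.054 0.218] [59 57 63]
342 208 [0.586 0.059 0.211] [44 48 56]
342 212 [0.587 0.053 0.197] [94 84 78]
342 216 [0.587 0.052 0.186] [91 85 81]
342 220 [ 0.599 -0.02   0.133] [93 86 79]
342 224 [ 0.598 -0.015  0.124] [80 74 73]
342 228 [ 0.599 -0.023  0.109] [81 75 75]
342 232 [ 0.602 -0.041  0.086] [70 74 78]
342 236 [ 0.599 -0.026  0.084] [39 43 51]
342 240 [ 0.599 -0.029  0.07 ] [37 38 51]
342 244 [ 0.598 -0.025  0.061] [31 38 47]
342 248 [ 0.597 -0.021  0.052] [88 89 95]
342 252 [ 0.595 -0.006  0.05 ] [131 132 136]
```

Depth shows the finger tips really at z≈0.10, just above the bar's top at 0.089, while the state reports 0.062. I'll measure this offset and the horizontal one.

```bash
cat > f.py <<'E'
from h import *
import sys
s=snapshot("side");W=cloud(s);X,Y,Z=W[...,0],W[...,1],W[...,2]
e=telemetry.observe()["ee_pos"];print("ee",np.round(e,4))
m=(abs(X-e[0])<.07)&(abs(Y-e[1])<.04)
for z in np.arange(e[2]+.02,e[2]+.13,.008):
    k=m&(abs(Z-z)<.004)
    if k.sum()>3: print(round(z,3),k.sum(),"x",np.round(np.percentile(X[k],[2,98]),4),"y",np.round(np.percentile(Y[k],[5,50,95]),4),s["frame"][k].mean(0).round())
E
python3 f.py
```

```text
ee [ 0.6162 -0.0294  0.0619]
0.082 48 x [0.5965 0.6364] y [-0.0298 -0.0248 -0.0213] [38. 42. 52.]
0.09 50 x [0.5987 0.6368] y [-0.0373 -0.0275 -0.022 ] [49. 55. 63.]
0.098 21 x [0.6    0.6334] y [-0.0249 -0.0219 -0.018 ] [71. 70. 72.]
0.106 36 x [0.5983 0.6311] y [-0.0228 -0.0196 -0.0165] [86. 80. 78.]
0.114 47 x [0.5986 0.6323] y [-0.0235 -0.0187 -0.015 ] [85. 80. 78.]
0.122 41 x [0.5983 0.6329] y [-0.0231 -0.0187 -0.0148] [86. 81. 78.]
0.13 40 x [0.5986 0.6326] y [-0.0215 -0.0176 -0.0145] [86. 80. 78.]
0.186 11 x [0.5761 0.5801] y [-0.0547 -0.0065 -0.003 ] [46. 67. 84.]
```

Emit:
step_arm([
  [[0, 0, 0, 0, 0], [0, 0, 0, 0, 0], [0, 0, 0, 0, 0], [0, 0, 0, 0, 0], [0, 0, 0, 0, 0], [0, 0, 0, 0.01, 0], [0, 0, 0, 0.01, 0], [0, 0, 0, 0, 0]],
])

```text
clock: 5.1
ee_pos: [0.615, -0.0292, 0.04]
orientation: [180.0, -0.2, -175.4]
ft_force: [-0.2, -0.6, 1.4]
opening: 0.676
grasp_force: 0.0
```

Emit:
step_arm([
  [[0, 0, 0, 0.005, 0], [0, 0, 0, 0.005, 0], [0, 0, 0, 0.002, 0], [0, 0, 0, 0, 0]],
])

```text
clock: 5.5
ee_pos: [0.616, -0.0294, 0.0296]
orientation: [180.0, -0.0, -175.4]
ft_force: [-0.9, 1.2, -0.9]
opening: 0.995
grasp_force: 0.0
```

```bash
python3 - <<'E'
from h import *
s=snapshot("side");W=cloud(s);X,Y,Z=W[...,0],W[...,1],W[...,2]
e=telemetry.observe()["ee_pos"];print("ee",np.round(e,4))
m=(abs(X-e[0])<.013)&(Y>e[1]+.03)&(Y<e[1]+.1)&(Z<.15)
for z in np.arange(.048,.15,.006):
    k=m&(abs(Z-z)<.003)
    if k.sum()>3: print(round(z,3),k.sum(),"y",np.round(np.percentile(Y[k],[5,50,95]),4),s["frame"][k].mean(0).round())
cv2.imwrite("pics/k2.png",cv2.resize(s["frame"][190:310,270:400],(520,480),interpolation=cv2.INTER_CUBIC))
E
```

```text
ee [ 0.6162 -0.0294  0.0299]
0.048 57 y [0.003  0.0162 0.025 ] [125. 122. 121.]
0.054 12 y [0.0036 0.0133 0.0201] [115. 114. 115.]
0.066 12 y [0.021  0.0226 0.0259] [79. 75. 74.]
0.072 19 y [0.0228 0.0255 0.0282] [90. 85. 81.]
0.078 21 y [0.0233 0.0265 0.029 ] [88. 83. 78.]
0.084 21 y [0.0239 0.0278 0.0302] [89. 83. 79.]
0.09 21 y [0.0254 0.0274 0.0313] [92. 86. 82.]
0.096 25 y [0.0242 0.028  0.0309] [91. 85. 81.]
0.102 19 y [0.0248 0.0283 0.031 ] [87. 82. 78.]
0.108 25 y [0.0267 0.0286 0.0324] [89. 82. 78.]
0.114 23 y [0.0255 0.0285 0.0314] [89. 83. 78.]
0.12 18 y [0.0275 0.0302 0.0337] [87. 82. 79.]
0.126 24 y [0.0284 0.0305 0.0342] [87. 81. 77.]
0.144 20 y [0.0493 0.0516 0.0555] [89. 82. 77.]
```

View pics/k2.png

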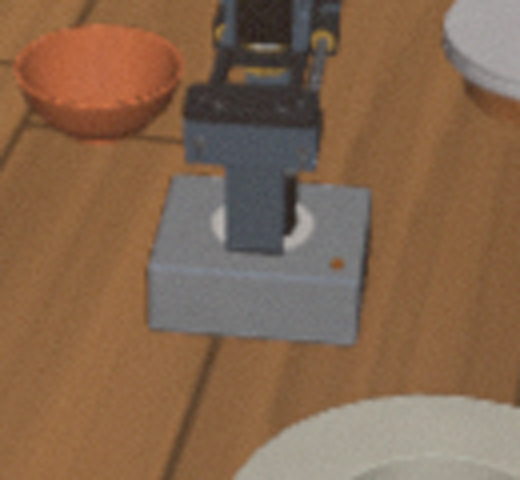

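The open finger (228–285, tip at row 250) now stands beside the bar, its tip just above the box top. So real z ≈ reported + 0.034. Closing now.

Emit:
step_arm([
  [[150, 0, 0, 0, 0], [190, 0, 0, 0, 0], [200, 0, 0, 0, 0], [210, 0, 0, 0, 0], [220, 0, 0, 0, 0], [255, 0, 0, 0, 0], [255, 0, 0, 0, 0], [255, 0, 0, 0, 0]],
])

```text
clock: 6.35
ee_pos: [0.6162, -0.0293, 0.0299]
orientation: [180.0, -0.0, -175.4]
ft_force: [-0.0, -1.2, 0.8]
opening: 0.331
grasp_force: 0.0
```

Emit:
step_arm([
  [[255, 0, 0, 0, 0], [255, 0, 0, 0, 0], [255, 0, 0, 0, 0], [255, 0, 0, 0, 0]],
])

```text
clock: 6.75
ee_pos: [0.6165, -0.0321, 0.03]
orientation: [-179.8, 0.0, -175.4]
ft_force: [-1.1, -22.1, -1.0]
opening: 0.156
grasp_force: 30.0
```

Emit:
step_arm([
  [[255, 0, -0.0015, 0, 0], [255, 0, -0.0015, 0, 0], [255, 0, 0, 0, 0], [255, 0, 0, 0, 0]],
])

```text
clock: 7.15
ee_pos: [0.6164, -0.0323, 0.03]
orientation: [-180.0, 0.0, -175.4]
ft_force: [-0.5, -1.1, 2.0]
opening: 0.152
grasp_force: 30.0
```

Emit:
step_arm([
  [[255, 0, 0, 0, 3], [255, 0, 0, 0, 6], [255, 0, 0, 0, 6], [255, 0, 0, 0, 6], [255, 0, 0, 0, 6], [255, 0, 0, 0, 6], [255, 0, 0, 0, 6], [255, 0, 0, 0, 6]],
])

```text
clock: 7.95
ee_pos: [0.6166, -0.0318, 0.0299]
orientation: [180.0, -0.0, 139.4]
ft_force: [0.3, 2.8, 0.5]
opening: 0.155
grasp_force: 30.0
```

Emit:
step_arm([
  [[255, 0, 0, 0, 5], [255, 0, 0, 0, 4], [255, 0, 0, 0, 3], [255, 0, 0, 0, 2], [255, 0, 0, 0, 0], [255, 0, 0, 0, 0]],
])

```text
clock: 8.55
ee_pos: [0.6167, -0.0318, 0.03]
orientation: [180.0, -0.0, 125.7]
ft_force: [2.4, 5.5, 0.1]
opening: 0.15
grasp_force: 30.0
```

```bash
python3 -c "
from h import *
o=telemetry.observe();print(o['torque'],o['ft_force'],o['orientation'],o['joints'][5])"
```

```text
[ 1.01749415 -0.47742224  0.14909531] [2.38625595 5.49594847 0.123021  ] [ 1.79954370e+02 -4.18681845e-03  1.25691379e+02] -44.22219873344803
```

Emit:
step_arm([
  [[255, 0, 0, 0, 1.5], [255, 0, 0, 0, 1.5], [255, 0, 0, 0, 0], [255, 0, 0, 0, 0]],
])

```text
clock: 8.95
ee_pos: [0.6167, -0.0318, 0.03]
orientation: [180.0, 0.0, 122.7]
ft_force: [1.7, 5.0, 0.3]
opening: 0.152
grasp_force: 30.5
```

```bash
python3 -c "
from h import *
o=telemetry.observe();print(o['torque'],o['ft_force'],o['orientation'],o['joints'][5])"
```

```text
[ 0.85484744 -0.38944881  1.09833328] [1.67664549 5.02016066 0.26291744] [1.79967760e+02 1.03526297e-02 1.22748363e+02] -41.2597207143385
```

Emit:
step_arm([
  [[200, 0, 0, 0, -1], [0, 0, 0, 0, -1], [0, 0, 0, 0, 0], [0, 0, 0, 0, 0], [0, 0, 0, 0, 0], [0, 0, 0, 0, 0], [0, 0, 0, 0, 0], [0, 0, 0, 0, 0]],
])

```text
clock: 9.75
ee_pos: [0.6164, -0.0324, 0.0299]
orientation: [-180.0, 0.0, 124.6]
ft_force: [-0.3, 0.5, -0.2]
opening: 0.797
grasp_force: 0.0
```

Emit:
step_arm([
  [[0, 0, 0, 0, 0], [0, 0, 0, -0.01, 0], [0, 0, 0, -0.03, 0], [0, 0, 0, -0.03, 0], [0, 0, 0, -0.03, -8], [0, 0, 0, 0, -8], [0, 0, 0, 0, -8], [0, 0, 0, 0, -8]],
])

```text
clock: 10.55
ee_pos: [0.6166, -0.0324, 0.1311]
orientation: [180.0, 0.1, 156.9]
ft_force: [0.3, 0.1, 1.0]
opening: 1.0
grasp_force: 0.0
```

Emit:
step_arm([
  [[0, 0, 0, 0, -8], [0, 0, 0, 0, -8], [0, 0, 0, 0, -7.4], [0, 0.02, -0.038, 0, 0], [0, 0.02, -0.038, 0, 0], [0, 0.02, -0.038, 0, 0], [0, 0.02, -0.038, 0, 0], [0, 0.02, -0.038, 0, 0]],
])

```text
clock: 11.35
ee_pos: [0.5156, -0.2238, 0.1308]
orientation: [-180.0, 0.0, -180.0]
ft_force: [0.5, -0.5, 0.3]
opening: 0.999
grasp_force: 0.0
```

Emit:
step_arm([
  [[0, 0.0193, -0.0355, 0, 0], [0, 0.0193, -0.0355, 0, 0], [0, 0.0193, -0.0355, 0, 0], [0, 0, 0, 0, 0], [0, 0, 0, 0, 0]],
])

```text
clock: 11.85
ee_pos: [0.4583, -0.3295, 0.1305]
orientation: [-180.0, 0.0, 179.9]
ft_force: [0.1, 1.1, -0.9]
opening: 0.999
grasp_force: 0.0
```

```bash
cat > g.py <<'E'
from h import *
s=snapshot("side");W=cloud(s);X,Y,Z=W[...,0],W[...,1],W[...,2]
e=telemetry.observe()["ee_pos"];print("ee",np.round(e,4))
m=(abs(X-e[0])<.025)&(Y>e[1]+.035)&(Y<e[1]+.1)&(Z>.055)
for z in np.arange(e[2]-.01,e[2]+.13,.008):
    k=m&(abs(Z-z)<.004)
    if k.sum()>3: print(round(z,3),k.sum(),"x",np.round(np.percentile(X[k],[3,97]),4),"y",np.round(np.median(Y[k]),4))
k=(np.hypot(X-.617,Y+.03)<.05)&(Z>.083); p=W[k][:,:2].astype(np.float32); print("bar",len(p),cv2.minAreaRect(p) if len(p) else "")
k=(np.hypot(X-.458,Y+.33)<.02)&(Z>.09)&(Z<.125); print("stem",k.sum(),np.round(np.percentile(X[k],[3,50,97]),4),np.round(np.percentile(Y[k],[3,50,97]),4),np.nanmax(Z[k]) if k.sum() else "")
cv2.imwrite("pics/%s.png"%__import__("sys").argv[1],cv2.resize(s["frame"][100:300,280:480],(600,600),interpolation=cv2.INTER_CUBIC))
E
python3 g.py l1
```

```text
ee [ 0.4587 -0.3287  0.1304]
0.168 25 x [0.4417 0.4739] y -0.2767
0.176 30 x [0.4422 0.4741] y -0.2724
0.184 40 x [0.4426 0.4748] y -0.2737
0.192 36 x [0.4409 0.4752] y -0.2724
0.2 36 x [0.4418 0.4729] y -0.2727
0.208 33 x [0.4423 0.474 ] y -0.2718
0.216 36 x [0.4409 0.4722] y -0.2706
0.224 37 x [0.4414 0.475 ] y -0.2711
0.232 32 x [0.442  0.4735] y -0.2694
0.24 4 x [0.4428 0.4825] y -0.251
0.248 57 x [0.4346 0.483 ] y -0.2491
0.256 56 x [0.4366 0.481 ] y -0.2491
bar 75 ((0.6172803044319153, -0.02982906624674797), (0.03947270289063454, 0.02310040220618248), 11.704191207885742)
stem 57 [0.4509 0.4587 0.4676] [-0.3389 -0.3269 -0.3195] 0.11347917404762087
```

View pics/l1.png

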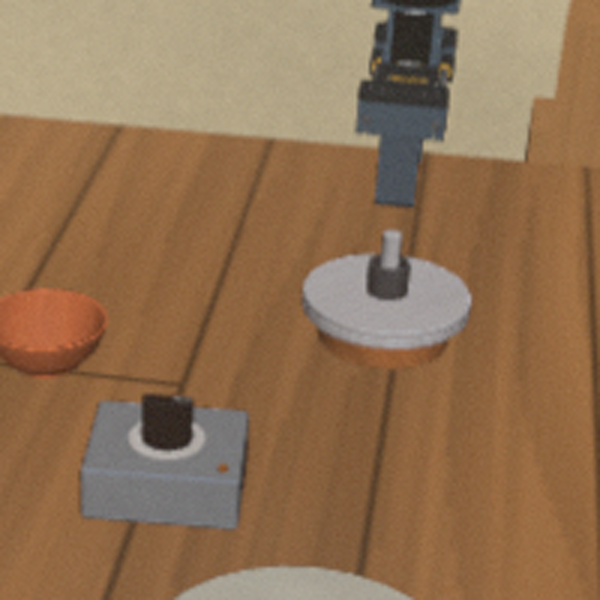

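The knob bar (165,420) is back at rest, and the open gripper hangs centred above the stem (392,245). Descending.

Emit:
step_arm([
  [[0, 0, -0.002, 0.03, 0], [0, 0, 0, 0.03, 0], [0, 0, 0, 0.01, 0], [0, 0, 0, 0.007, 0], [150, 0, 0, 0, 0], [190, 0, 0, 0, 0], [200, 0, 0, 0, 0], [205, 0, 0, 0, 0]],
])

```text
clock: 12.7
ee_pos: [0.459, -0.3312, 0.0537]
orientation: [-180.0, 0.1, -180.0]
ft_force: [-0.0, -0.3, -0.2]
opening: 0.681
grasp_force: 0.0
```

Emit:
step_arm([
  [[205, 0, 0, 0, 0], [205, 0, 0, 0, 0], [205, 0, 0, 0, 0], [205, 0, 0, 0, 0]],
])

```text
clock: 13.1
ee_pos: [0.4586, -0.3309, 0.0529]
orientation: [-180.0, 0.0, -180.0]
ft_force: [-0.1, 0.0, 0.7]
opening: 0.329
grasp_force: 0.0
```

```bash
python3 g.py l2
```

```text
ee [ 0.4586 -0.3309  0.0529]
0.163 5 x [0.4507 0.4792] y -0.2505
0.171 54 x [0.4362 0.4826] y -0.2497
0.179 51 x [0.4356 0.4804] y -0.2498
bar 78 ((0.617136538028717, -0.029438024386763573), (0.040002040565013885, 0.019015761092305183), 5.874136924743652)
stem 1 [0.454 0.454 0.454] [-0.3113 -0.3113 -0.3113] 0.09418542049932344
```

View pics/l2.png

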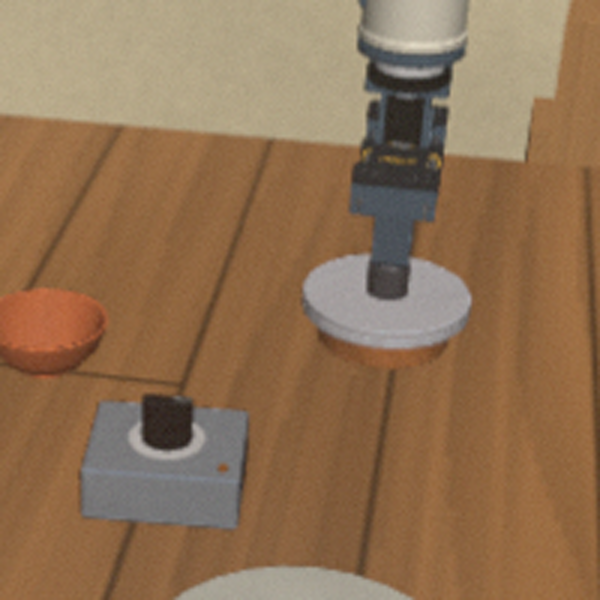

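The fingers, partly shut, sit just above the neck at (388,265) with the stem between them. Gripping.

Emit:
step_arm([
  [[255, 0, 0, 0, 0], [255, 0, 0, 0, 0], [255, 0, 0, 0, 0], [255, 0, 0, 0, 0], [255, 0, 0, 0, 0]],
])

```text
clock: 13.65
ee_pos: [0.4587, -0.3311, 0.0529]
orientation: [-180.0, 0.0, -180.0]
ft_force: [-0.2, -2.2, -1.6]
opening: 0.188
grasp_force: 30.0
```

Emit:
step_arm([
  [[255, 0, 0, -0.003, 0], [255, 0, 0, -0.007, 0], [255, 0, 0, -0.01, 0], [255, 0, 0, -0.01, 0], [255, 0, 0, -0.02, 0], [255, 0, 0, -0.02, 0], [255, 0, 0, -0.02, 0], [255, 0, 0, -0.02, 0]],
])

```text
clock: 14.45
ee_pos: [0.4586, -0.3308, 0.1646]
orientation: [-180.0, 0.0, -180.0]
ft_force: [1.2, 0.3, -5.8]
opening: 0.189
grasp_force: 30.0
```

Emit:
step_arm([
  [[255, 0, 0, -0.02, 0], [255, 0, 0, -0.015, 0], [255, 0, 0, -0.005, 0], [255, 0, 0, 0, 0], [255, 0, 0, 0, 0]],
])

```text
clock: 14.95
ee_pos: [0.4582, -0.3306, 0.2024]
orientation: [180.0, -0.0, -180.0]
ft_force: [-0.1, -0.2, -5.1]
opening: 0.186
grasp_force: 30.0
```

```bash
python3 - <<'E'
from h import *
s=snapshot("side");W=cloud(s);X,Y,Z=W[...,0],W[...,1],W[...,2]
e=telemetry.observe();print(e["ee_pos"],e["ft_force"],e["torque"])
k=(np.hypot(X-.458,Y+.33)<.1)&(Z>.12)&(Z<.24)
for z in np.arange(.13,.24,.006):
    q=k&(abs(Z-z)<.003)
    if q.sum()>3: print(round(z,3),q.sum(),np.round(np.percentile(X[q],[2,98]),4),np.round(np.percentile(Y[q],[2,98]),4),s["frame"][q].mean())
cv2.imwrite("pics/l3.png",cv2.resize(s["frame"][60:260,310:510],(600,600),interpolation=cv2.INTER_CUBIC))
E
```

```text
[ 0.45817472 -0.33052085  0.20213668] [ 0.36264289  0.79982658 -5.90343958] [ 0.09504752  0.03318289 -0.00754204]
0.178 6 [0.3983 0.5312] [-0.3012 -0.2631] 116.94444444444444
0.184 96 [0.3828 0.5285] [-0.3054 -0.2468] 143.34722222222223
0.19 123 [0.3811 0.534 ] [-0.3115 -0.2465] 144.5772357723577
0.196 476 [0.3843 0.5311] [-0.3951 -0.2491] 159.07002801120447
0.202 550 [0.3864 0.5326] [-0.3907 -0.2542] 156.9139393939394
0.208 32 [0.4403 0.476 ] [-0.3252 -0.3082] 67.15625
0.214 25 [0.4409 0.4747] [-0.3235 -0.307 ] 68.56
0.22 34 [0.4392 0.4764] [-0.3346 -0.3079] 69.27450980392157
0.226 37 [0.4401 0.4769] [-0.3379 -0.3068] 73.95495495495496
0.232 34 [0.4402 0.4775] [-0.3291 -0.3093] 93.8529411764706
0.238 16 [0.4412 0.4742] [-0.3198 -0.3118] 81.66666666666667
```

View pics/l3.png

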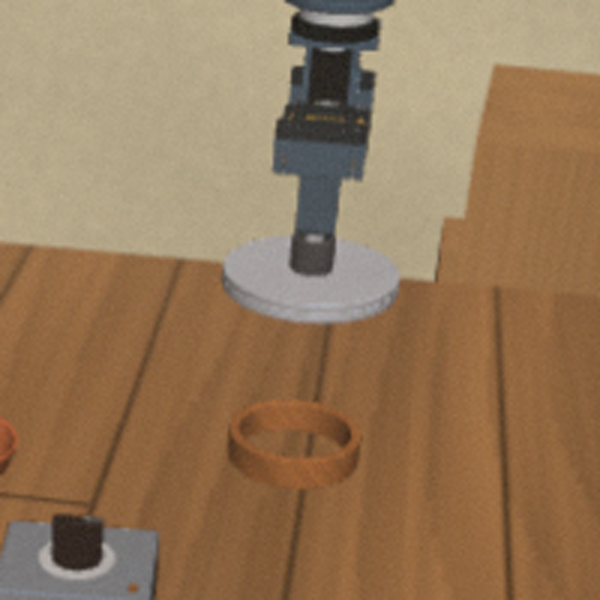

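The pair is lifted level and nested at (311,275), and the ring is left empty at (295,440). Carrying it to the kiln.

Emit:
step_arm([
  [[255, 0, 0.01, 0, 0], [255, 0, 0.02, 0, 0], [255, 0, 0.03, 0, 0], [255, -0.002, 0.04, 0, 0], [255, -0.0025, 0.04, 0, 0], [255, 0, 0.04, 0, 0], [255, 0, 0.04, 0, 0], [255, 0, 0.04, 0, 0]],
])

```text
clock: 15.8
ee_pos: [0.4618, -0.0679, 0.2027]
orientation: [180.0, -0.0, -180.0]
ft_force: [0.7, 0.3, -5.8]
opening: 0.191
grasp_force: 30.0
```

Emit:
step_arm([
  [[255, 0, 0.04, 0, 0], [255, 0, 0.04, 0, 0], [255, 0, 0.04, 0, 0], [255, 0, 0.04, 0, 0], [255, 0, 0.04, 0, 0], [255, 0, 0.04, 0, 0], [255, 0, 0.04, 0, 0], [255, 0, 0.04, 0, 0]],
])

```text
clock: 16.6
ee_pos: [0.461, 0.2515, 0.2028]
orientation: [-180.0, -0.0, -179.9]
ft_force: [1.1, -0.0, -6.2]
opening: 0.191
grasp_force: 30.0
```

Emit:
step_arm([
  [[255, 0, 0.03, 0, 0], [255, 0, 0.02, 0, 0], [255, 0, 0.012, 0, 0], [255, 0, 0.008, 0, 0], [255, 0, 0.003, 0, 0], [255, 0, 0, 0, 0], [255, 0, 0, 0, 0]],
])

```text
clock: 17.3
ee_pos: [0.4629, 0.3213, 0.2029]
orientation: [-180.0, -0.0, 180.0]
ft_force: [-0.8, 0.2, -5.4]
opening: 0.191
grasp_force: 30.0
```

```bash
cat > kz.py <<'E'
from h import *
import sys
e=telemetry.observe();print(np.round(e["ee_pos"],4),np.round(e["ft_force"],1))
cz=float(sys.argv[1]); ims=[]
for n in("top","side"):
    s=snapshot(n);W=cloud(s);X,Y,Z=W[...,0],W[...,1],W[...,2]
    R=np.hypot(X-.463,Y-.324)
    for nm,z,r in(("rim",.13,.13),("disc",cz,.1)):
        m=((R<r)&(abs(Z-z)<.006)).astype(np.uint8)
        cs,_=cv2.findContours(m,cv2.RETR_EXTERNAL,cv2.CHAIN_APPROX_NONE)
        p=np.vstack([c[:,0] for c in cs if len(c)>8]) if cs else []
        if len(p)>20:
            q=ray(s,p,z); q=q[np.hypot(*(q-[.463,.324]).T)>(.09 if nm=="rim" else .07)]
            if len(q)>15: print(n,nm,circ(q),"zmed",np.round(np.median(Z[m>0]),4),"mincirc",np.round(np.r_[cv2.minEnclosingCircle(q.astype(np.float32))[0]],4))
    ims.append(s["frame"])
cv2.imwrite("pics/%s.png"%sys.argv[2],np.hstack([cv2.resize(ims[0][220:420,90:290],(400,400)),cv2.resize(ims[1][220:420,280:480],(400,400))]))
E
python3 kz.py .2 p1
```

```text
[0.4629 0.3213 0.2029] [-0.8  0.2 -5.4]
top rim (array([0.4633, 0.3217]), np.float64(0.1032), 203) zmed 0.1296 mincirc [0.4623 0.3221]
top disc (array([0.4632, 0.3198]), np.float64(0.0796), 185) zmed 0.1997 mincirc [0.4626 0.3194]
side rim (array([0.463 , 0.3302]), np.float64(0.1039), 181) zmed 0.1294 mincirc [0.4633 0.3306]
side disc (array([0.4634, 0.3268]), np.float64(0.081), 184) zmed 0.1997 mincirc [0.4637 0.3267]
```

View pics/p1.png

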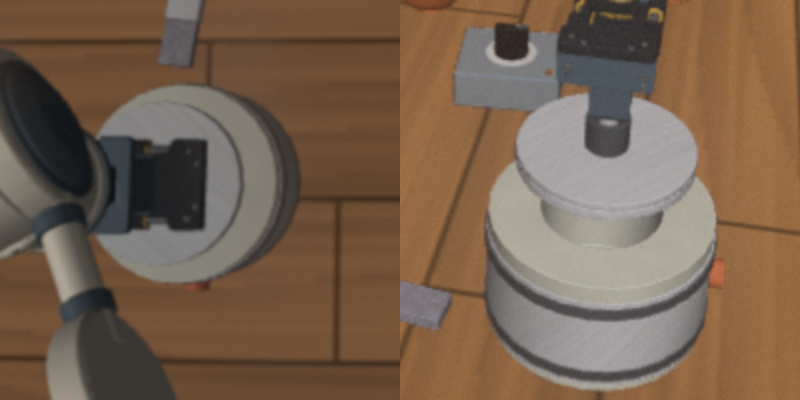

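The cover hangs over the mouth, offset about 2–3 mm in y, with the mouth visible beneath it in the side half at (605,215). I'll shift +2.3 mm and lower.

Emit:
step_arm([
  [[255, 0, 0.0023, 0, 0], [255, 0, 0, 0.01, 0], [255, 0, 0, 0.01, 0], [255, 0, 0, 0.008, 0], [255, 0, 0, 0.004, 0], [255, 0, 0, 0, 0]],
])

```text
clock: 18.0
ee_pos: [0.4625, 0.3242, 0.17]
orientation: [-180.0, -0.1, -180.0]
ft_force: [-0.1, -0.2, -5.1]
opening: 0.189
grasp_force: 30.0
```

Emit:
step_arm([
  [[255, 0, 0, 0.003, 0], [255, 0, 0, 0.003, 0], [255, 0, 0, 0.003, 0], [255, 0, 0, 0.002, 0], [255, 0, 0, 0.002, 0], [255, 0, 0, 0, 0]],
])

```text
clock: 18.6
ee_pos: [0.4629, 0.3243, 0.1577]
orientation: [-180.0, -0.0, -180.0]
ft_force: [-0.4, -0.4, -4.8]
opening: 0.186
grasp_force: 30.0
```

Emit:
step_arm([
  [[255, 0, 0, 0.001, 0], [255, 0, 0, 0.001, 0], [255, 0, 0, 0.001, 0], [255, 0, 0, 0.0007, 0], [255, 0, 0, 0, 0]],
])

```text
clock: 19.1
ee_pos: [0.4629, 0.3244, 0.1541]
orientation: [-180.0, -0.0, -180.0]
ft_force: [0.0, -0.3, -4.4]
opening: 0.184
grasp_force: 30.0
```

Emit:
step_arm([
  [[255, 0, 0, 0.0005, 0], [255, 0, 0, 0.0005, 0], [255, 0, 0, 0, 0]],
])

```text
clock: 19.4
ee_pos: [0.4629, 0.3244, 0.1531]
orientation: [-180.0, -0.0, -180.0]
ft_force: [0.6, -0.7, -5.4]
opening: 0.185
grasp_force: 30.0
```

Emit:
step_arm([
  [[255, 0, 0, 0.0005, 0], [255, 0, 0, 0.0005, 0], [255, 0, 0, 0, 0]],
])

```text
clock: 19.7
ee_pos: [0.463, 0.3244, 0.1529]
orientation: [180.0, 0.0, -180.0]
ft_force: [-3.2, -2.4, 5.9]
opening: 0.186
grasp_force: 30.0
```

Contact came at the expected height, so the lid is seated. Releasing, then checking.

Emit:
step_arm([
  [[200, 0, 0, -0.0005, 0], [150, 0, 0, 0, 0], [0, 0, 0, 0, 0], [0, 0, 0, 0, 0], [0, 0, 0, 0, 0], [0, 0, 0, 0, 0], [0, 0, 0, 0, 0], [0, 0, 0, 0, 0]],
])

```text
clock: 20.5
ee_pos: [0.4629, 0.3244, 0.1527]
orientation: [-180.0, -0.0, -180.0]
ft_force: [0.2, -0.3, -0.2]
opening: 0.8
grasp_force: 0.0
```

Emit:
step_arm([
  [[0, 0, 0, 0, 0], [0, 0, 0, 0, 0], [0, 0, 0, 0, 0]],
])

```text
clock: 20.8
ee_pos: [0.4629, 0.3244, 0.1527]
orientation: [-180.0, -0.0, -180.0]
ft_force: [-0.4, 0.2, 0.6]
opening: 0.999
grasp_force: 0.0
```

```bash
python3 kz.py .15 p2
```

```text
[0.4629 0.3244 0.1527] [-0.4  0.2  0.6]
top rim (array([0.4633, 0.3218]), np.float64(0.1031), 192) zmed 0.1297 mincirc [0.4629 0.3221]
top disc (array([0.4635, 0.3226]), np.float64(0.0793), 169) zmed 0.1497 mincirc [0.4632 0.3226]
side rim (array([0.4631, 0.3297]), np.float64(0.1042), 211) zmed 0.1295 mincirc [0.4633 0.3298]
side disc (array([0.4633, 0.3296]), np.float64(0.0809), 174) zmed 0.1496 mincirc [0.4634 0.3298]
```

View pics/p2.png

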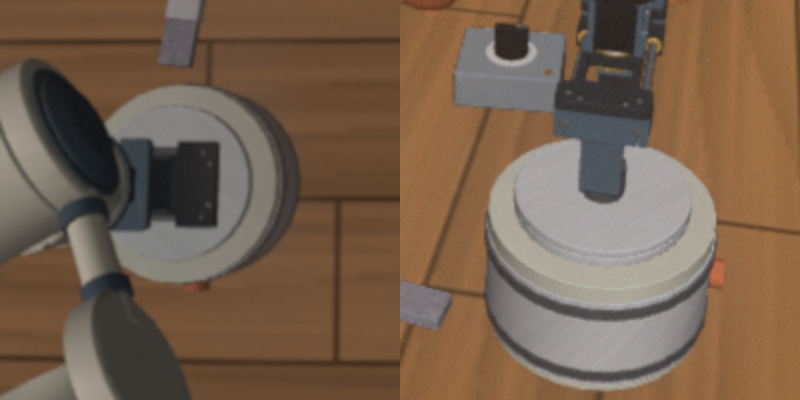

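Seated and nested: disc top at 0.1497, concentric with the rim. The gripper is open around the stem in both halves. Lowering to grip the neck.

Emit:
step_arm([
  [[0, 0, 0, 0.01, 0], [0, 0, 0, 0.01, 0], [0, 0, 0, 0.006, 0], [0, 0, 0, 0.003, 0], [0, 0, 0, 0, 0], [0, 0, 0, 0, 0]],
])

```text
clock: 21.5
ee_pos: [0.463, 0.3245, 0.1238]
orientation: [180.0, 0.0, -180.0]
ft_force: [-0.5, -0.3, -0.0]
opening: 0.999
grasp_force: 0.0
```

Emit:
step_arm([
  [[80, 0, 0, 0, 0], [110, 0, 0, 0, 0], [120, 0, 0, 0, 0], [130, 0, 0, 0, 0], [140, 0, 0, 0, 0], [150, 0, 0, 0, 0], [160, 0, 0, 0, 0], [200, 0, 0, 0, 0]],
])

```text
clock: 22.3
ee_pos: [0.4629, 0.3244, 0.1237]
orientation: [180.0, 0.0, -180.0]
ft_force: [-0.4, 0.4, 0.4]
opening: 0.433
grasp_force: 30.0
```

Emit:
step_arm([
  [[255, 0, 0, 0, 0], [255, 0, 0, 0, 0], [255, 0, 0, 0, 0]],
])

```text
clock: 22.6
ee_pos: [0.463, 0.3244, 0.1237]
orientation: [180.0, 0.0, -180.0]
ft_force: [-0.5, -0.3, -0.1]
opening: 0.433
grasp_force: 30.0
```

Emit:
step_arm([
  [[255, 0, 0, -0.002, 0], [255, 0, 0, -0.003, 0], [255, 0, 0, -0.005, 0], [255, 0, 0, -0.005, 0], [255, 0, 0, -0.005, 0], [255, 0, 0, -0.01, 0], [255, 0, 0, -0.01, 0], [255, 0, 0, -0.01, 0]],
])

```text
clock: 23.4
ee_pos: [0.4631, 0.3245, 0.1748]
orientation: [180.0, 0.0, -180.0]
ft_force: [-0.4, 0.5, -1.7]
opening: 0.438
grasp_force: 30.0
```

Emit:
step_arm([
  [[255, 0, 0, -0.01, 0], [255, 0, 0, -0.015, 0], [255, 0, 0, -0.015, 0], [255, 0, 0, -0.01, 0], [255, 0, 0, -0.01, 0], [255, 0, 0, -0.005, 0], [255, 0, 0, 0, 0], [255, 0, 0, 0, 0]],
])

```text
clock: 24.2
ee_pos: [0.4627, 0.3243, 0.2383]
orientation: [-180.0, -0.0, -180.0]
ft_force: [-0.4, -0.4, -1.2]
opening: 0.434
grasp_force: 30.0
```

```bash
python3 kz.py .265 p3; python3 - <<'E'
from h import *
s=snapshot("side");W=cloud(s);X,Y,Z=W[...,0],W[...,1],W[...,2]
R=np.hypot(X-.463,Y-.327)
k=(R<.085)&(Z>.255)&(Z<.275); p=W[k]
c,_,_,_=np.linalg.lstsq(np.c_[p[:,:2]-p[:,:2].mean(0),np.ones(len(p))],p[:,2],rcond=None);print("cover plane",c,k.sum())
k=(R<.064)&(Z>.13)&(Z<.15); p=W[k]
print("flange",k.sum(),np.round(np.median(p[:,2]),4) if k.sum() else "")
k=(R<.1)&(Z>.136)&(Z<.148)
if k.sum(): print("flange xy",np.round(cv2.minEnclosingCircle(W[k][:,:2].astype(np.float32)),4) if 0 else cv2.minEnclosingCircle(W[k][:,:2].astype(np.float32)))
k=(R<.04)&(Z>.16)&(Z<.225); print("stem",k.sum(),np.round(np.percentile(Z[k],[2,98]),4) if k.sum() else "",np.round(np.median(W[k],0),4) if k.sum() else "")
k=(R<.1)&(Z>.23)&(Z<.26); print("skirt z",np.round(np.percentile(Z[k],[1,5,50]),4))
E
```

```text
[0.4627 0.3243 0.2383] [-0.4 -0.4 -1.2]
top rim (array([0.4633, 0.3213]), np.float64(0.1028), 165) zmed 0.1297 mincirc [0.4629 0.322 ]
top disc (array([0.463 , 0.3228]), np.float64(0.0797), 190) zmed 0.2642 mincirc [0.4634 0.3226]
side rim (array([0.4631, 0.3293]), np.float64(0.1044), 210) zmed 0.1295 mincirc [0.4636 0.3299]
side disc (array([0.463 , 0.3307]), np.float64(0.0807), 156) zmed 0.2641 mincirc [0.4625 0.3313]
cover plane [ 0.00124808 -0.01490648  0.26370668] 3572
flange 2312 0.1416
flange xy ((0.46368643641471863, 0.32654497027397156), 0.06938473880290985)
stem 125 [0.1605 0.1888] [0.4633 0.3326 0.1737]
skirt z [0.246  0.2471 0.2532]
```

Cover held level with its lower edge at 0.246, about 34 mm above the stem top. The flange top reads 0.142, so the inner lid is still seated. Handing in.

```bash
python3 -c "
from rig import order
print(order.sign_off())"
```

```text
the job is handed in; nothing more can be done
None
```

The job is handed in at about 24 s: the knob was turned to its stop and sprang back, the inner lid is seated in the kiln, and the cover is held level about 34 mm above the stem, with the bowl, jar and brush left untouched.

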